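# Put the seal shelf away after proofing

## Task

The carving session is over, so put the seal shelf away: drag every proof card flat along the shelf with fingertips pressed on its top, never lifting it, into a bay of its own in the low card frame, lengthwise and all the way in; push every carving burin, point down, into a guard tube of its own until it stands on the bottom; and stand the two marble seals upright on the floor of the bamboo chest, one in each well, and close its lid fully. Leave the grinding bowl where it is.

Things in the scene. Friction and masses are not known exactly. Their poses are not given: they have to be found in the camera images.
- card_1: proof card: stiff cream board 110 x 80 x 3 mm, about 30 g, flat on the shelf top (z = 0), a small dry red seal impression in one corner. Friction on the shelf about 0.35, less than fingertip on board; it turns less readily than it slides (two fingertips set apart turn it best, and pressed ahead of its middle it trails straight). Origin: centre of the underside, x along the 110 mm side, z up. All alike; two or three present; either end first.
- card_2: proof card: stiff cream board 110 x 80 x 3 mm, about 30 g, flat on the shelf top (z = 0), a small dry red seal impression in one corner. Friction on the shelf about 0.35, less than fingertip on board; it turns less readily than it slides (two fingertips set apart turn it best, and pressed ahead of its middle it trails straight). Origin: centre of the underside, x along the 110 mm side, z up. All alike; two or three present; either end first.
- card_3: proof card: stiff cream board 110 x 80 x 3 mm, about 30 g, flat on the shelf top (z = 0), a small dry red seal impression in one corner. Friction on the shelf about 0.35, less than fingertip on board; it turns less readily than it slides (two fingertips set apart turn it best, and pressed ahead of its middle it trails straight). Origin: centre of the underside, x along the 110 mm side, z up. All alike; two or three present; either end first.
- card_frame: low frame of beech strips fixed to the shelf top (strips 8 mm wide, 8 mm high, no floor, so cards slide in along the shelf): a back strip 320 mm long and four dividers make three bays side by side, each 96 mm wide and 124 mm deep, open at the front (the side nearest the robot). Origin: centre of the bays at shelf level; x points from the open front to the back strip, y along the row. It may be turned a little about z.
- bay_1 (a point): centre of a bay of the card frame at shelf level; x points along the bay from its open front (62 mm away at -x) to the back strip (62 mm away at +x), y across (dividers 48 mm away on either side). Any card may go in any bay, one card to a bay.
- bay_2 (a point): centre of a bay of the card frame at shelf level; x points along the bay from its open front (62 mm away at -x) to the back strip (62 mm away at +x), y across (dividers 48 mm away on either side). Any card may go in any bay, one card to a bay.
- bay_3 (a point): centre of a bay of the card frame at shelf level; x points along the bay from its open front (62 mm away at -x) to the back strip (62 mm away at +x), y across (dividers 48 mm away on either side). Any card may go in any bay, one card to a bay.
- burin_1: carving burin: round steel rod 10 mm in diameter and 135 mm long with a tapered foot (6 mm wide at the very end), about 70 g, a dark cord wrap (12 mm thick, look only) 50 to 94 mm up, the top 41 mm bare steel. Stands upright, point down, in the tool block at the start. Origin: centre of its foot; z along the rod to its top. All burins are alike; two or three are present.
- burin_2: carving burin: round steel rod 10 mm in diameter and 135 mm long with a tapered foot (6 mm wide at the very end), about 70 g, a dark cord wrap (12 mm thick, look only) 50 to 94 mm up, the top 41 mm bare steel. Stands upright, point down, in the tool block at the start. Origin: centre of its foot; z along the rod to its top. All burins are alike; two or three are present.
- burin_3: carving burin: round steel rod 10 mm in diameter and 135 mm long with a tapered foot (6 mm wide at the very end), about 70 g, a dark cord wrap (12 mm thick, look only) 50 to 94 mm up, the top 41 mm bare steel. Stands upright, point down, in the tool block at the start. Origin: centre of its foot; z along the rod to its top. All burins are alike; two or three are present.
- tool_block: beech block 60 x 124 x 55 mm, fixed, with a row of three holes 40 mm apart along its y (12.5 mm wide, 42 mm deep, floor 13 mm above the shelf); burins start in them with 93 mm standing out, tops 148 mm above the shelf. Origin: centre of its underside.
- tube_rack: stainless steel rack, fixed: base 66 x 134 x 10 mm carrying a row of three clear square guard tubes 40 mm apart along its y. Origin: centre of its underside, z up.
- tube_1 (a point): centre of the open mouth of a guard tube, 95 mm above the shelf: 14 mm square inside, sides along the rack's x and y, 3 mm walls, 85 mm deep; a burin standing on the bottom sticks out 50 mm. Any burin may go in any tube, one to a tube; all are empty at the start.
- tube_2 (a point): centre of the open mouth of a guard tube, 95 mm above the shelf: 14 mm square inside, sides along the rack's x and y, 3 mm walls, 85 mm deep; a burin standing on the bottom sticks out 50 mm. Any burin may go in any tube, one to a tube; all are empty at the start.
- tube_3 (a point): centre of the open mouth of a guard tube, 95 mm above the shelf: 14 mm square inside, sides along the rack's x and y, 3 mm walls, 85 mm deep; a burin standing on the bottom sticks out 50 mm. Any burin may go in any tube, one to a tube; all are empty at the start.
- seal_chest: bamboo seal chest, fixed, 124 x 140 mm and 72 mm high, walls and floor 6 mm, open at the top while the lid is up; a divider 6 mm wide, 22 mm high above the floor, along its x, parts it into two wells. Origin: centre of its underside; the lid is hinged along the top of its +x side (62 mm from the origin, the side away from the robot).
- well_1 (a point): centre of a well's floor in the chest, 6 mm above the shelf: the well is 112 mm long (chest x) and 61 mm wide (chest y), its rim 66 mm above the floor. One seal goes in each well, either in either.
- well_2 (a point): centre of a well's floor in the chest, 6 mm above the shelf: the well is 112 mm long (chest x) and 61 mm wide (chest y), its rim 66 mm above the floor. One seal goes in each well, either in either.
- chest_lid (a joint): hinge angle of the chest's lid, a bamboo plate 124 x 140 x 12 mm: 0 shut (flat on the chest), growing as it opens, 1.57 upright, 1.8 fully open; up at the start. The hinge is stiff (0.12 N m): the lid stays wherever it is left; it is shut by pushing it over from behind and pressing it down (a few newtons near its free edge).
- lid_hinge (a point): middle of the lid's hinge line, 72.5 mm above the shelf, turning with the lid: its y lies along the hinge, its -x along the lid's underside to the free edge (124 mm away), its z out of the lid's outer face (12 mm from the hinge line).
- lid_edge (a point): middle of the lid's free edge, on its outer face; 84.5 mm above the shelf when shut.
- seal_a: square marble seal 28 x 28 x 60 mm, about 130 g, standing on end on the shelf, loose. Origin: centre of its underside, z up its length.
- seal_b: oblong marble seal 24 x 34 x 60 mm (24 along its x), about 130 g, standing on end on the shelf, loose. Origin: centre of its underside, z up its length.
- grinding_bowl: blue ceramic grinding bowl, 96 mm across, 40 mm high, loose; a bystander. Origin: centre of its underside.
Things that resemble listed ones, but are neither listed nor needed, are in the scene too. What is shaped like the seal_a but blue or turquoise is not meant.

How it is judged:
By the outcome, as a careful person would: the job done as asked, in the order asked, and still so for the second after the job is handed in, with the robot touching nothing.
Of card_1, card_2, card_3 only 2 to 3 are there at a start; the rules pass over those that are not, and their reading is None.
Of burin_1, burin_2, burin_3 only 2 to 3 are there at a start; the rules pass over those that are not, and their reading is None.
At some moment in a run one of card_1, card_2, card_3 may be knocked a few centimetres aside while the robot is not near it.
It also fails if it takes over 210 s, if anything falls off the work surface, if the arm or the gripper's body presses on something with over 40 N, if the wrist force passes 120 N, or if a joint passes its speed limit or range.

## Robot

A 6-joint arm with a two-finger parallel gripper is mounted at the origin on the work surface. World frame = base frame: x ahead of the robot, y to its left, z up, the work surface at z = 0. Lengths are in m, angles in rad, forces in N, time in s.
With the tool pointing down it reaches from about 0.275 to 0.875 m from the base axis. Payload 12.5 kg.
Tool frame: the origin (TCP) lies midway between the tips of the shut fingers; the grasp point (between the pads) lies grasp_offset behind it (grasp_offset is the distance from the TCP to the grasp point, in m); z points along the fingers, y is the line along which they close (so a half turn about z gives the same grasp; the last joint's range is limited). The gripper opens to 85 mm and grips with 20 to 120 N. Pads are 22 mm wide; open, the fingers measure 114 mm over their backs; the gripper's body (76 mm by 85 mm) begins 54 mm behind the grasp point. The pads swing forward as they close: fully open they stand 13 mm farther back than shut.
Start: joints at [1.254, 0.351, 1.652, -0, 1.139, -0.085], TCP at [0.126, 0.535, 0.231] pointing down, gripper open.
Joint ranges: [-2.75, 2.75], [-0.79, 2.1], [0.01, 2.65], [-1.57, 4.71], [0.07, 3.14], [-2.87, 2.87]. Speed limits (rad/s): [2.22, 2.22, 2.79, 3.14, 3.14, 3.14].

## Interface

Orientations are given as a rotation vector (axis times angle).
In Python, from station import * gives the robot as it stands.
- The arm moves only by the tool send_rows, never from a script. Its argument "plan" is a list of rows, each a list of 2 entries, a list of its own where there are three numbers: the shift along the world's x, y, z as a fraction of full scale, then the turn, a rotation vector about the world's x, y, z as a fraction of full scale. In form: [[[x, y, z], [ax, ay, az]], ...]. A call has 1 to 20 rows; each row shifts and turns the commanded pose from where the row before left it; what a row does not reach is not made up. Full scale, the value 1, is 0.08 m for a shift and 360 degrees for a turn. A row lasts 1/8 s, in which the tool goes at most 62.5 mm and 10.7 degrees, less where a joint would pass 70% of its speed; a pose out of reach is approached as far as the arm can. A call with a number of a shift or a turn outside -1 to 1 is refused whole. A call with a gripper value outside its range is refused whole. "gripper" is the closure, from 0 (fully open) to 1 (shut), set as the call begins (left out, the last holds). The fingers move at their own pace and stop on an object; "squeeze" is the grip in N (left out, the last holds). Time passes only in rows, so rows that do not move let the fingers close. It gives the time, the measured TCP pose, the force, the opening and the grip force at its end, in the units of the state.
- sense(): the state, without advancing time (a new reading comes with each control period).
- read_camera(name): name is "side" or "top"; returns the picture (420x560x3 uint8, red, green, blue); there is no depth.
- get_calibration(name): a dict with "intrinsics" (3x3 intrinsics, pixels), "extrinsics" (4x4, takes a point from camera to world coordinates). Camera axes: x right, y up, looking along -z (the intrinsics and any distortion apply to the point x, -y, -z); pixel columns grow to the right and rows downward; lengths in m; the calibration is good to about 2 mm. A picture is of the moment at which its call begins. get_calibration takes no time and is no camera call.
- close_job(): hands the job in; it is judged then, once.
The state is a dict: "time_s": time; "joint_pos": joint angles; "dq": joint speeds; "tau": joint torques, N m; "position": TCP position; "eef_rot": TCP orientation; "force": force on the tool from outside, world axes, zero at the start; "torque": the same for the moment, N m; "gripper_width": finger opening in m; "gripper_force": force on a finger pad.
Only numpy, scipy, OpenCV 4.12 (cv2) and the standard library are available. Lean on these libraries where they do the work, as an engineer would, in place of code of your own. Each camera call takes 0.05 s, during which the arm holds its last target. There are 200 camera calls.

## Working session

There is one attempt and no reset: what is moved stays moved. The work goes in short steps, Python scripts to look and compute and a tool call to move; the robot and the scene stay as the last step left them, time stands still between calls to the robot, and variables do not carry over. Pictures are saved under pics/ and viewed, at most 14 in all, crops included, and the job is handed in when it is done.

Besides the shell and the picture viewer there is one more tool, called after ">>>" as name([rows], argument=value, ...), one row to a line, values as JSON. send_rows: Moves the arm, as the interface text tells. Its arguments: {"type":"object","properties":{"plan":{"type":"array","items":{"type":"array"}},"gripper":{"type":"number"},"squeeze":{"type":"number"}},"required":["plan"]}

```bash
mkdir -p pics; ls
cat > h.py <<'E'
from station import *
import numpy as np, cv2
from scipy.spatial.transform import Rotation as R
def save(cam,name,crop=None,scale=1):
    im=read_camera(cam)
    np.save(f'pics/{cam}_last.npy',im)
    if crop: x0,y0,x1,y1=crop; im=im[y0:y1,x0:x1]
    if scale!=1: im=cv2.resize(im,None,fx=scale,fy=scale,interpolation=cv2.INTER_CUBIC)
    cv2.imwrite(f'pics/{name}.png',im[:,:,::-1])
def cal(cam):
    c=get_calibration(cam); return np.array(c['intrinsics']),np.array(c['extrinsics']),c
def w(cam,u,v,z):
    K,E,_=cal(cam)
    d=np.linalg.inv(K)@np.array([u,v,1.]); d=np.array([d[0],-d[1],-d[2]])
    d=E[:3,:3]@d; o=E[:3,3]; t=(z-o[2])/d[2]; return (o+t*d).round(4)
def p(cam,P):
    K,E,_=cal(cam)
    q=E[:3,:3].T@(np.array(P)-E[:3,3]); q=K@np.array([q[0],-q[1],-q[2]]); return (q[:2]/q[2]).round(1)
E
python3 - <<'E'
from h import *
s=sense(); print(s)
for c in('top','side'):
    print(get_calibration(c)); 
save('top','top0',None,1.42); save('side','side0',None,1.42)
E
```

```text
pics
{'time_s': 0.0, 'joint_pos': array([ 1.25441822e+00,  3.51222830e-01,  1.65242922e+00, -1.83894837e-05,
        1.13906478e+00, -8.45720762e-02]), 'dq': array([ 0.00095306, -0.00146142, -0.00246329, -0.00068186, -0.00074646,
        0.00088592]), 'tau': array([ 2.11201543e-03, -5.06091857e+01, -2.91415608e+01,  1.88549353e-05,
        4.45709971e-03, -1.29890287e-05]), 'position': array([0.12621794, 0.53498865, 0.2307638 ]), 'eef_rot': array([-3.63269299e-01, -3.12030977e+00,  1.73559720e-03]), 'force': array([0.42217352, 0.20599979, 0.10914212]), 'torque': array([-0.02580834,  0.04414623, -0.01958889]), 'gripper_force': 0.0, 'gripper_width': 0.08552294830728055}
{'intrinsics': array([[543.68025367,   0.        , 280.10028844],
       [  0.        , 543.68025367, 206.67498677],
       [  0.        ,   0.        ,   1.        ]]), 'extrinsics': array([[-0.02564556,  0.98729946, -0.15678672,  0.34399301],
       [-0.99958084, -0.02743341, -0.0092494 , -0.02842666],
       [-0.01343313,  0.1564838 ,  0.98758917,  1.36642506],
       [ 0.        ,  0.        ,  0.        ,  1.        ]])}
{'intrinsics': array([[493.16085553,   0.        , 279.78568227],
       [  0.        , 493.16085553, 221.30872339],
       [  0.        ,   0.        ,   1.        ]]), 'extrinsics': array([[ 0.86238159,  0.37617471, -0.33880758,  0.19367809],
       [-0.50604743,  0.65986107, -0.55542719, -0.60421673],
       [ 0.01462827,  0.65044289,  0.75941429,  0.90850118],
       [ 0.        ,  0.        ,  0.        ,  1.        ]])}
```

View pics/top0.png

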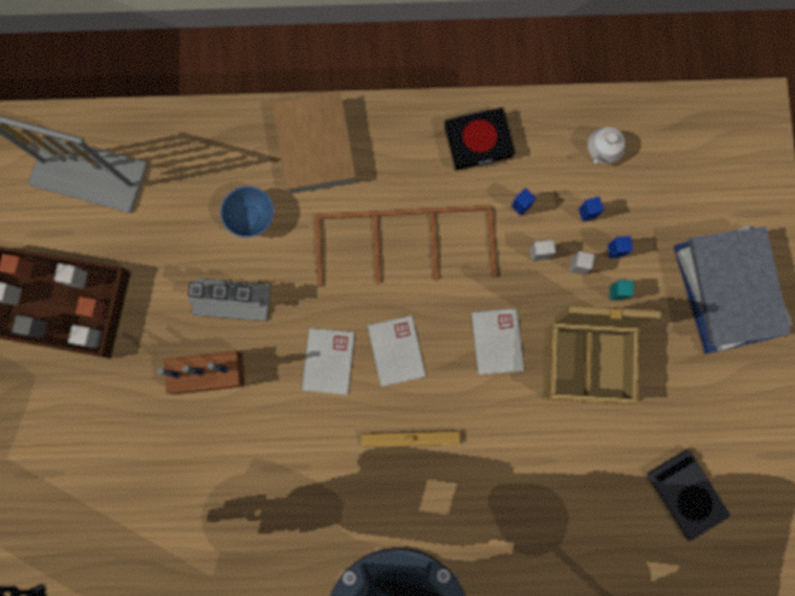

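View pics/side0.png

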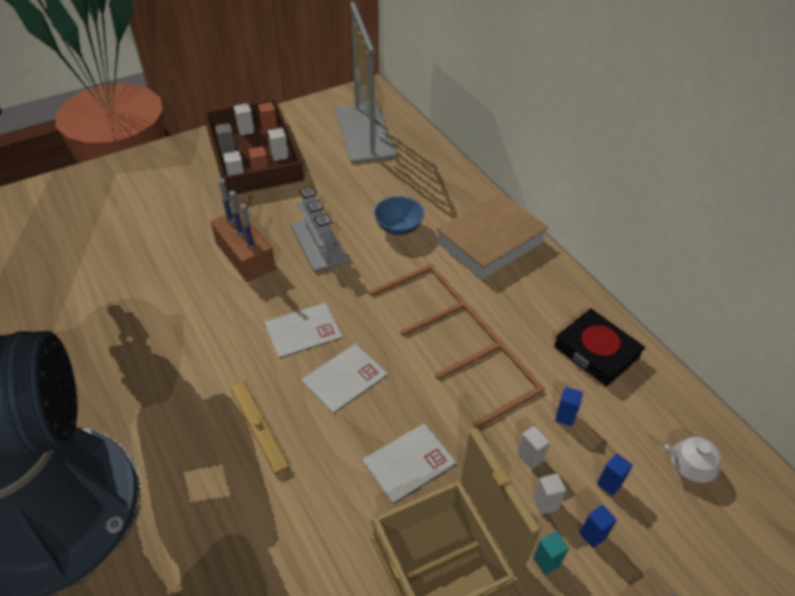

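Candidates: seals are the white blocks at top px (543,250) and (583,262). Look-alikes are the blue blocks at (524,201), (591,208) and (620,246), turquoise at (622,290), and the white ones in the tray at (70,273) and (83,336). There are three cards at (328,361), (397,351) and (497,342), three burins in the block at (203,370), and the empty rack tubes at (220,291). I'll check these in a close crop and measure.

```bash
cat > cards.py <<'E'
from h import *
def cards(cam='top',im=None):
    im=read_camera(cam) if im is None else im
    hsv=cv2.cvtColor(im,cv2.COLOR_RGB2HSV)
    m=((hsv[:,:,1]<60)&(hsv[:,:,2]>120)).astype(np.uint8)
    m=cv2.morphologyEx(m,cv2.MORPH_CLOSE,np.ones((5,5)))
    out=[]
    for c in cv2.findContours(m,cv2.RETR_EXTERNAL,cv2.CHAIN_APPROX_NONE)[0]:
        if cv2.contourArea(c)<700: continue
        P=np.array([w(cam,u,v,.003)[:2]for u,v in c[:,0,:]+0.0])
        if abs(P.mean(0)[1])>0.35: continue
        (cx,cy),(a,b),th=cv2.minAreaRect((P*1000).astype(np.float32))
        if a<b: th+=90; a,b=b,a
        th=(th+90)%180-90
        out.append((round(cx/1000,4),round(cy/1000,4),round(a),round(b),round(th,1)))
    return out
if __name__=='__main__':
    for o in cards(): print(o)
E
python3 - <<'E'
from cards import *
im=np.load('pics/top_last.npy')
for o in cards('top',im): print(o)
A=cv2.resize(im[185:285,105:235],None,fx=3,fy=3,interpolation=cv2.INTER_CUBIC)
B=cv2.resize(im[130:290,340:475],None,fx=3,fy=3,interpolation=cv2.INTER_CUBIC)
C=np.zeros((480,800,3),np.uint8);C[:300,:390]=A;C[:480,392:392+405]=B
D=cv2.resize(im[135:205,215:355],None,fx=2.78,fy=2.57,interpolation=cv2.INTER_CUBIC);C[300:480,:389]=D[:180]
cv2.imwrite('pics/c1.png',C[:,:,::-1])
S=np.load('pics/side_last.npy')
A=cv2.resize(S[115:205,140:270],None,fx=3,fy=3,interpolation=cv2.INTER_CUBIC)
B=cv2.resize(S[270:420,260:395],None,fx=3,fy=3,interpolation=cv2.INTER_CUBIC)
C=np.zeros((480,800,3),np.uint8);C[:270,:390]=A;C[:450,392:797]=B
cv2.imwrite('pics/c2.png',C[:,:,::-1])
E
```

```text
(0.444, 0.1116, 112, 82, -6.9)
(0.4593, -0.0093, 112, 82, 11.2)
(0.471, -0.1885, 112, 82, 3.7)
```

View pics/c1.png

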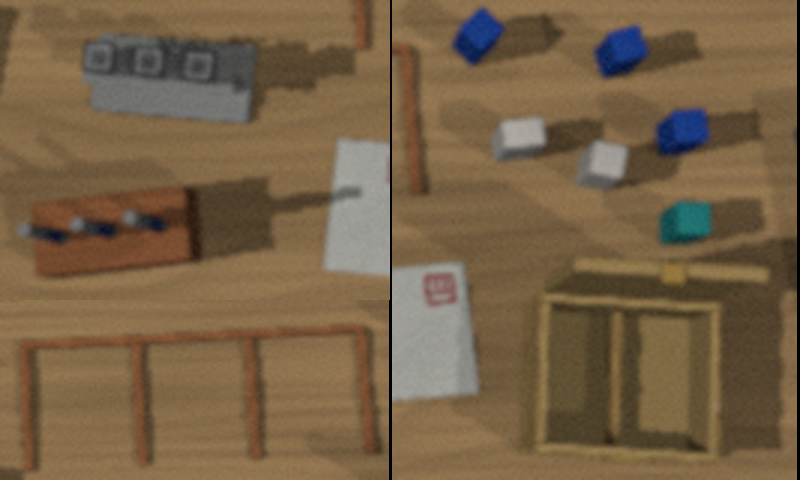

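View pics/c2.png

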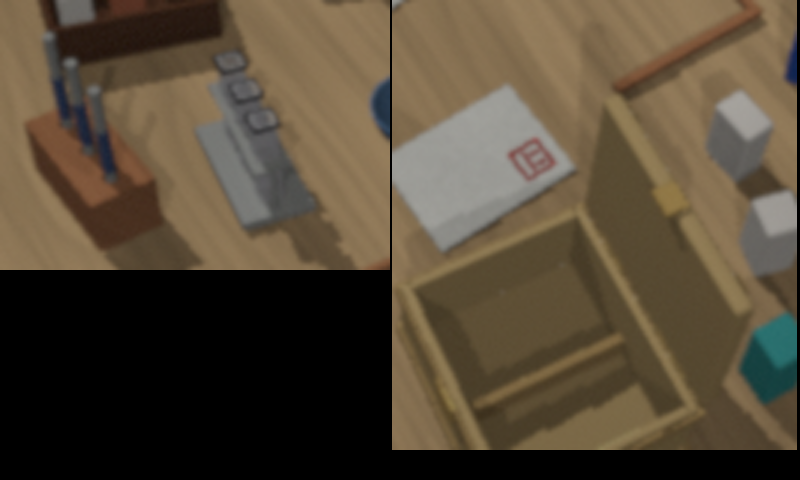

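Run:
```python
from h import *
A=lambda X,Y,z:w('top',105+X/3-.33,185+Y/3-.33,z)
B=lambda X,Y,z:w('top',340+(X-392)/3-.33,130+Y/3-.33,z)
D=lambda X,Y,z:w('top',215+X/2.78-.3,135+(Y-300)/2.57-.3,z)
SA=lambda X,Y,z:w('side',140+X/3-.33,115+Y/3-.33,z)
SB=lambda X,Y,z:w('side',260+(X-392)/3-.33,270+Y/3-.33,z)
print('tubes',[A(*q,.095) for q in((100,57),(149,62),(199,67))],[SA(*q,.095) for q in((262,120),(245,91),(231,62))])
print('burins',[A(*q,.148) for q in((25,230),(80,226),(132,217))],[SA(*q,.148) for q in((51,37),(71,62),(95,90))])
print('frame',[D(*q,.008) for q in((24,346),(365,330),(27,468),(370,453),(140,342),(143,463),(251,337),(256,458))])
print('seal top',[B(*q,.06) for q in((518,132),(605,157))],[SB(*q,.06) for q in((740,117),(780,213))])
print('chest rim',[B(*q,.072) for q in((545,296),(721,302),(718,457),(539,452))])
print('chest rim side',[SB(*q,.072) for q in((582,211),(401,291),(697,410))])
print('lid top edge',[B(*q,.19) for q in((575,264),(768,275))],[SB(*q,.19) for q in((610,97),(745,305))])
```

```text
tubes [array([0.5625, 0.3212, 0.095 ]), array([0.5574, 0.2822, 0.095 ]), array([0.5522, 0.2424, 0.095 ])] [array([0.553 , 0.2403, 0.095 ]), array([0.5568, 0.2795, 0.095 ]), array([0.5628, 0.3189, 0.095 ])]
burins [array([0.4237, 0.3608, 0.148 ]), array([0.4256, 0.3196, 0.148 ]), array([0.4313, 0.2807, 0.148 ])] [array([0.4264, 0.3578, 0.148 ]), array([0.4287, 0.3208, 0.148 ]), array([0.4324, 0.2801, 0.148 ])]
frame [array([0.7046, 0.1268, 0.008 ]), array([ 0.7119, -0.1891,  0.008 ]), array([0.5805, 0.1252, 0.008 ]), array([ 0.5868, -0.1881,  0.008 ]), array([0.7056, 0.0193, 0.008 ]), array([0.5826, 0.0191, 0.008 ]), array([ 0.7077, -0.0835,  0.008 ]), array([ 0.5847, -0.0841,  0.008 ])]
seal top [array([ 0.6263, -0.2671,  0.06  ]), array([ 0.6035, -0.3366,  0.06  ])] [array([ 0.6218, -0.2732,  0.06  ]), array([ 0.6012, -0.3408,  0.06  ])]
chest rim [array([ 0.4898, -0.279 ,  0.072 ]), array([ 0.4812, -0.4182,  0.072 ]), array([ 0.3594, -0.4068,  0.072 ]), array([ 0.3669, -0.2673,  0.072 ])]
chest rim side [array([ 0.4898, -0.2821,  0.072 ]), array([ 0.3677, -0.2715,  0.072 ]), array([ 0.478 , -0.4169,  0.072 ])]
lid top edge [array([ 0.4992, -0.2792,  0.19  ]), array([ 0.4874, -0.418 ,  0.19  ])] [array([ 0.5006, -0.2771,  0.19  ]), array([ 0.491 , -0.4126,  0.19  ])]
```

>>> send_rows([
  [[0.352,-0.444,0],[0,0,0.0015]],
  [[0.352,-0.444,0],[0,0,0.0015]],
  [[0.352,-0.444,0],[0,0,0.0015]],
  [[0.352,-0.444,0],[0,0,0.0015]],
  [[0.352,-0.444,0],[0,0,0.0015]],
  [[0.352,-0.444,0],[0,0,0.0015]],
  [[0.352,-0.444,0],[0,0,0.0015]],
  [[0.352,-0.444,0],[0,0,0.0015]],
  [[0.352,-0.444,0],[0,0,0.0015]],
  [[0.352,-0.444,0],[0,0,0.0015]],
  [[0.352,-0.444,0],[0,0,0.0015]],
  [[0.352,-0.444,0],[0,0,0.0015]],
  [[0,0,-0.6],[0,0,0]],
  [[0,0,-0.6],[0,0,0]],
  [[0,0,-0.6],[0,0,0]],
  [[0,0,-0.3],[0,0,0]],
  [[0,0,0],[0,0,0]],
], gripper=0.6)

```text
time_s: 2.22
position: [0.4631, 0.1089, 0.0619]
eef_rot: [-0.186, -3.132, 0.001]
force: [0.2, -0.1, 1.6]
gripper_width: 0.0338
gripper_force: 0.0
```

Run:
```python
from h import *
import station
print([k for k in dir(station) if k[0]!='_'])
try: print(grasp_offset)
except Exception as e: print(e)
s=sense(); print(s['position'],s['force'],s['gripper_width'],R.from_rotvec(s['eef_rot']).as_matrix().round(3))
```

```text
['PlanningError', 'close_job', 'get_calibration', 'grasp_offset', 'read_camera', 'sense']
0.0187
[0.46313964 0.10887552 0.06193311] [ 0.16885545 -0.07599208  1.57152249] 0.03379796448644167 [[-0.993  0.118 -0.004]
 [ 0.119  0.993 -0.   ]
 [ 0.004 -0.001 -1.   ]]
```

>>> send_rows([
  [[0,0,-0.3],[0,0,0]],
  [[0,0,-0.2],[0,0,0]],
  [[0,0,-0.1],[0,0,0]],
  [[0,0,-0.06],[0,0,0]],
  [[0,0,-0.03],[0,0,0]],
  [[0,0,0],[0,0,0]],
])

```text
time_s: 2.98
position: [0.4644, 0.1091, 0.0083]
eef_rot: [0.186, 3.136, 0.0]
force: [-0.4, 0.5, -0.9]
gripper_width: 0.0342
gripper_force: 0.0
```

>>> send_rows([
  [[0,0,-0.03],[0,0,0]],
  [[0,0,-0.03],[0,0,0]],
  [[0,0,0],[0,0,0]],
])

```text
time_s: 3.35
position: [0.4641, 0.109, 0.0031]
eef_rot: [-0.186, -3.136, 0.0]
force: [-0.1, -0.4, 0.2]
gripper_width: 0.0344
gripper_force: 0.0
```

>>> send_rows([
  [[0,0,-0.025],[0,0,0]],
  [[0,0,0],[0,0,0]],
])

```text
time_s: 3.6
position: [0.4644, 0.1091, 0.0021]
eef_rot: [0.186, 3.136, 0.0]
force: [-5.6, -0.2, 17.0]
gripper_width: 0.0341
gripper_force: 8.7
```

>>> send_rows([
  [[0.05,-0.02,0],[0,0,0.001]],
  [[0.08,-0.04,0],[0,0,0.0022]],
  [[0.08,-0.05,0],[0,0,0.0025]],
  [[0.08,-0.05,0],[0,0,0.0025]],
  [[0.08,-0.05,0],[0,0,0.0025]],
  [[0.08,-0.05,0],[0,0,0.0025]],
  [[0.08,-0.05,0],[0,0,0.0025]],
  [[0.08,-0.05,0],[0,0,0.0025]],
  [[0.08,-0.05,0],[0,0,0.0025]],
  [[0.08,-0.05,0],[0,0,0.0018]],
  [[0.05,-0.02,0],[0,0,0]],
  [[0,0,0],[0,0,0]],
])

```text
time_s: 5.1
position: [0.5308, 0.0706, 0.0022]
eef_rot: [-0.035, 3.14, 0.0]
force: [-0.8, -0.9, 11.0]
gripper_width: 0.034
gripper_force: 5.4
```

Run:
```python
from h import *
save('top','t1',(170,120,400,300),3.4)
```

```text
(no output)
```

View pics/t1.png

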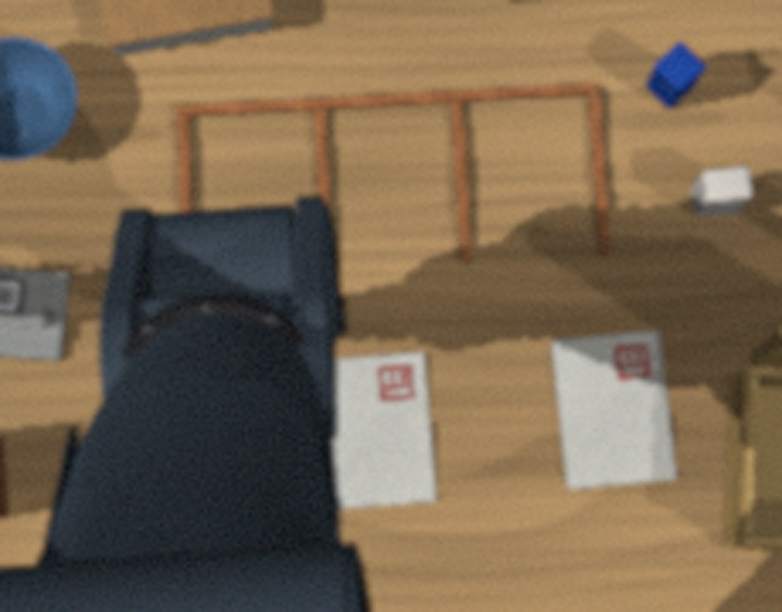

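The gripper hides card A, and card B now stands nearly straight, so A's corner probably brushed it. Checking from the side.

Run:
```python
from h import *
save('side','s1',(150,150,400,350),3.0)
```

```text
(no output)
```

View pics/s1.png

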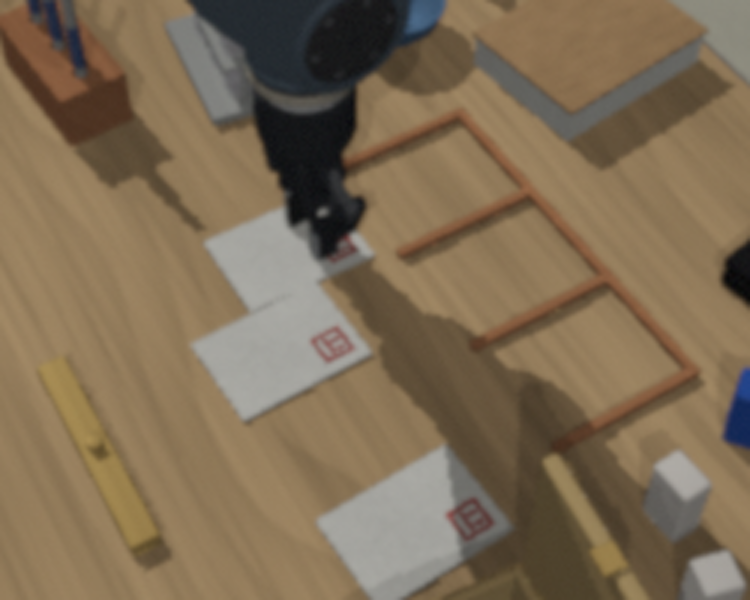

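Run:
```python
from h import *
S=lambda X,Y,z=.003:w('side',150+X/3-.33,150+Y/3-.33,z)
for n,q in dict(Afr=(373,257),Abl=(205,243),Abr=(250,310),Bbl=(192,345),Bbr=(248,420),Bfr=(373,355),Bfl=(318,280)).items(): print(n,S(*q))
```

```text
Afr [0.5637 0.0272 0.003 ]
Abl [0.4554 0.1055 0.003 ]
Abr [0.4564 0.0287 0.003 ]
Bbl [0.404  0.0211 0.003 ]
Bbr [ 0.4104 -0.0587  0.003 ]
Bfr [ 0.5169 -0.0541  0.003 ]
Bfl [0.5152 0.0285 0.003 ]
```

>>> send_rows([
  [[0.05,0.005,0],[0,0,0.0005]],
  [[0.1,0.01,0],[0,0,0.0005]],
  [[0.1,0.01,0],[0,0,0.0005]],
  [[0.1,0.01,0],[0,0,0.0005]],
  [[0.1,0.005,0],[0,0,0]],
  [[0.1,0.005,0],[0,0,0]],
  [[0.1,0.005,0],[0,0,0]],
  [[0.1,0.002,0],[0,0,0]],
  [[0.1,0.002,0],[0,0,0]],
  [[0.1,0.002,0],[0,0,0]],
  [[0.1,0.002,0],[0,0,0]],
  [[0.1,0.002,0],[0,0,0]],
  [[0.1,0.002,0],[0,0,0]],
  [[0.1,0.002,0],[0,0,0]],
  [[0.1,0,0],[0,0,0]],
  [[0.1,0,0],[0,0,0]],
  [[0.1,0,0],[0,0,0]],
  [[0.05,0,0],[0,0,0]],
  [[0,0,0],[0,0,0]],
])

```text
time_s: 7.58
position: [0.6668, 0.0758, 0.0022]
eef_rot: [-0.055, 3.139, 0.0]
force: [0.4, 0.1, 7.1]
gripper_width: 0.0342
gripper_force: 3.6
```

>>> send_rows([
  [[0.04,0,0],[0,0,0]],
  [[0.03,0,0],[0,0,0]],
  [[0,0,0],[0,0,0]],
])

```text
time_s: 7.95
position: [0.6716, 0.0758, 0.0022]
eef_rot: [-0.055, 3.141, 0.0]
force: [-4.4, -1.2, 10.0]
gripper_width: 0.034
gripper_force: 5.3
```

Run:
```python
from h import *
im=read_camera('side'); np.save('pics/s.npy',im)
from cards import cards
for o in cards('side',im): print(o)
```

```text
(0.4711, -0.1894, 113, 82, 3.7)
(0.4604, -0.0145, 113, 84, 3.5)
(0.6303, 0.073, 84, 77, -88.5)
(1.2138, 0.4347, 1556, 1078, 39.3)
```

>>> send_rows([
  [[0,0,0.1],[0,0,0]],
  [[0,0,0.5],[0,0,0]],
  [[-0.3,-0.14,0],[0,0,0]],
  [[-0.6,-0.27,0],[0,0,0]],
  [[-0.6,-0.27,0],[0,0,0]],
  [[-0.6,-0.27,0],[0,0,0.002]],
  [[-0.3,-0.14,0],[0,0,0.002]],
  [[0,0,-0.3],[0,0,0]],
  [[0,0,0],[0,0,0]],
])

```text
time_s: 9.12
position: [0.4787, -0.0115, 0.0247]
eef_rot: [0.094, -3.138, -0.0]
force: [0.2, -1.2, -0.2]
gripper_width: 0.0338
gripper_force: 0.0
```

Run:
```python
from h import *
from cards import cards
save('top','t2',(200,120,400,280),4)
for c in('top','side'):
  for o in cards(c): print(c,o)
```

```text
top (0.4697, -0.1891, 109, 83, 3.3)
top (0.6485, 0.0751, 112, 85, 1.6)
top (1.125, 0.2961, 873, 23, 88.1)
side (0.4494, -0.1908, 82, 69, -86.4)
side (0.4489, -0.0157, 90, 83, 3.0)
side (0.6487, 0.0734, 113, 85, 1.4)
side (1.2889, 0.1629, 1441, 1143, 61.4)
```

View pics/t2.png

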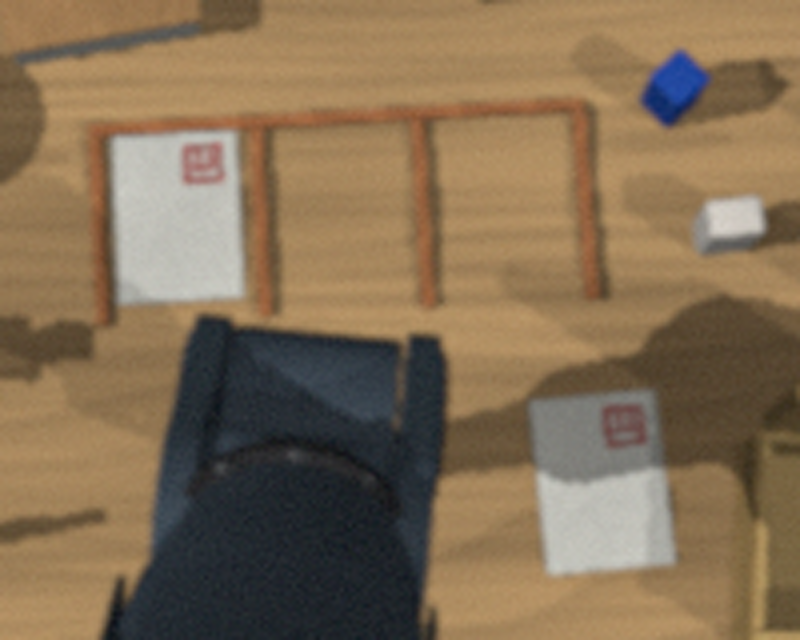

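>>> send_rows([
  [[0,0,-0.2],[0,0,0]],
  [[0,0,-0.06],[0,0,0]],
  [[0,0,-0.032],[0,0,0]],
  [[0,0,0],[0,0,0]],
])

```text
time_s: 9.78
position: [0.4794, -0.0114, 0.0022]
eef_rot: [0.095, -3.14, -0.0]
force: [-3.1, -0.6, 6.9]
gripper_width: 0.0343
gripper_force: 3.6
```

>>> send_rows([
  [[0.05,-0.02,-0.004],[0,0,-0.001]],
  [[0.12,-0.04,0],[0,0,-0.001]],
  [[0.12,-0.04,0],[0,0,-0.001]],
  [[0.12,-0.04,0],[0,0,-0.001]],
  [[0.12,-0.04,0],[0,0,-0.001]],
  [[0.12,-0.04,0],[0,0,-0.001]],
  [[0.12,-0.025,0],[0,0,0]],
  [[0.14,0,0],[0,0,0]],
  [[0.14,0.002,0],[0,0,0]],
  [[0.14,0.002,0],[0,0,0]],
  [[0.14,0.002,0],[0,0,0]],
  [[0.14,0.002,0],[0,0,0]],
  [[0.14,0.002,0],[0,0,0]],
  [[0.14,0.002,0],[0,0,0]],
  [[0.14,0.002,0],[0,0,0]],
  [[0.14,0,0],[0,0,0]],
  [[0.12,0,0],[0,0,0]],
  [[0.08,0,0],[0,0,0]],
  [[0.07,0,0],[0,0,0]],
  [[0,0,0],[0,0,0]],
])

```text
time_s: 12.28
position: [0.6645, -0.0299, 0.0023]
eef_rot: [-0.036, 3.139, -0.0]
force: [1.4, 0.4, 6.0]
gripper_width: 0.0338
gripper_force: 2.4
```

Run:
```python
from h import *
from cards import cards
for c in('top','side'):
  for o in cards(c): print(c,o)
```

```text
top (0.4711, -0.1891, 112, 83, 3.5)
top (0.5592, 0.2894, 144, 67, 83.5)
top (1.1231, 0.2867, 892, 26, 88.1)
side (0.4709, -0.1894, 113, 82, 3.8)
side (0.6284, -0.0325, 85, 79, -89.0)
side (0.6481, 0.0735, 113, 85, 1.7)
side (1.2131, 0.4341, 1558, 1078, 39.3)
```

>>> send_rows([
  [[0.05,0,0],[0,0,0]],
  [[0.04,0,0],[0,0,0]],
  [[0.02,0,0],[0,0,0]],
  [[0,0,0],[0,0,0]],
])

```text
time_s: 12.88
position: [0.6721, -0.03, 0.0022]
eef_rot: [0.036, -3.141, 0.0]
force: [-4.2, -0.4, 9.4]
gripper_width: 0.034
gripper_force: 4.9
```

>>> send_rows([
  [[0,0,0.1],[0,0,0]],
  [[0,0,0.5],[0,0,0]],
  [[-0.3,-0.25,0],[0,0,0]],
  [[-0.5,-0.45,0],[0,0,0.002]],
  [[-0.55,-0.5,0],[0,0,0.002]],
  [[-0.55,-0.5,0],[0,0,0.002]],
  [[-0.36,-0.275,0],[0,0,0]],
  [[0,0,-0.3],[0,0,0]],
  [[0,0,-0.2],[0,0,0]],
  [[0,0,-0.06],[0,0,0]],
  [[0,0,-0.038],[0,0,0]],
  [[0,0,0],[0,0,0]],
])

```text
time_s: 14.38
position: [0.492, -0.1878, 0.0023]
eef_rot: [-0.096, 3.139, -0.001]
force: [0.0, 0.7, -0.0]
gripper_width: 0.0343
gripper_force: 0.0
```

Run:
```python
from h import *
from cards import cards
for c in('top','side'):
  for o in cards(c): print(c,o)
```

```text
top (0.6483, 0.0748, 111, 83, 2.2)
top (0.6514, -0.0312, 112, 84, 1.3)
top (1.1249, 0.2948, 876, 23, 88.1)
side (0.4554, -0.1908, 83, 82, -86.8)
side (1.211, 0.4347, 1561, 1081, 39.3)
```

>>> send_rows([
  [[0,0,-0.02],[0,0,0]],
  [[0,0,0],[0,0,0]],
])

```text
time_s: 14.72
position: [0.492, -0.1879, 0.0021]
eef_rot: [-0.095, 3.139, -0.001]
force: [-7.0, 4.7, 28.4]
gripper_width: 0.0347
gripper_force: 13.9
```

>>> send_rows([
  [[0.04,0.04,0.008],[0,0,-0.0005]],
  [[0.08,0.09,0],[0,0,-0.001]],
  [[0.08,0.09,0],[0,0,-0.001]],
  [[0.08,0.09,0],[0,0,-0.001]],
  [[0.08,0.09,0],[0,0,-0.001]],
  [[0.08,0.09,0],[0,0,-0.001]],
  [[0.08,0.09,0],[0,0,-0.001]],
  [[0.08,0.06,0],[0,0,0]],
  [[0.04,0.01,0],[0,0,0]],
  [[0,0,0],[0,0,0]],
])

```text
time_s: 15.98
position: [0.5437, -0.136, 0.0022]
eef_rot: [-0.031, 3.139, -0.001]
force: [-1.0, 1.9, 13.7]
gripper_width: 0.034
gripper_force: 6.8
```

Run:
```python
from h import *
from cards import cards
for c in('top','side'):
  for o in cards(c): print(c,o)
```

```text
top (0.5592, 0.2892, 144, 67, 83.3)
top (0.6486, 0.0751, 112, 83, 1.6)
top (0.6513, -0.0313, 112, 84, 1.4)
top (1.1234, 0.2935, 878, 26, 88.1)
side (0.5225, -0.1378, 113, 84, 1.3)
side (1.2119, 0.4355, 1558, 1081, 39.3)
```

>>> send_rows([
  [[0.06,0.005,0],[0,0,0]],
  [[0.12,0.005,0],[0,0,0]],
  [[0.12,0.005,0],[0,0,0]],
  [[0.12,0.005,0],[0,0,0]],
  [[0.12,0.005,0],[0,0,0]],
  [[0.12,0.002,0],[0,0,0]],
  [[0.12,0.002,0],[0,0,0]],
  [[0.12,0.002,0],[0,0,0]],
  [[0.12,0.002,0],[0,0,0]],
  [[0.12,0.002,0],[0,0,0]],
  [[0.12,0,0],[0,0,0]],
  [[0.12,0,0],[0,0,0]],
  [[0.12,0,0],[0,0,0]],
  [[0.1,0,0],[0,0,0]],
  [[0.07,0,0],[0,0,0]],
  [[0.04,0,0],[0,0,0]],
  [[0,0,0],[0,0,0]],
])

```text
time_s: 18.2
position: [0.68, -0.1332, 0.0022]
eef_rot: [-0.031, 3.14, -0.001]
force: [-3.9, -0.5, 11.7]
gripper_width: 0.0343
gripper_force: 5.6
```

>>> send_rows([
  [[0,0,0.1],[0,0,0]],
  [[0,0,0.5],[0,0,0]],
  [[0,0,0.6],[0,0,0]],
  [[-0.32,0.615,0.17],[0,0,-0.0266]],
  [[-0.32,0.615,0.17],[0,0,-0.0266]],
  [[-0.32,0.615,0.17],[0,0,-0.0266]],
  [[-0.32,0.615,0.17],[0,0,-0.0266]],
  [[-0.32,0.615,0.17],[0,0,-0.0266]],
  [[-0.32,0.615,0.17],[0,0,-0.0266]],
  [[-0.32,0.615,0.17],[0,0,-0.0266]],
  [[-0.32,0.615,0.17],[0,0,-0.0266]],
  [[-0.32,0.615,0.17],[0,0,-0.0266]],
  [[-0.32,0.615,0.17],[0,0,0]],
  [[0,0,0],[0,0,0]],
  [[0,0,0],[0,0,0]],
], gripper=0.5)

```text
time_s: 20.08
position: [0.4234, 0.3586, 0.2328]
eef_rot: [2.123, 2.316, -0.0]
force: [-0.3, 0.2, -0.0]
gripper_width: 0.0426
gripper_force: 0.0
```

Run:
```python
from h import *
from cards import cards
for c in('top','side'):
  for o in cards(c): print(c,o)
s=sense();m=R.from_rotvec(s['eef_rot']).as_matrix();print(s['joint_pos'],np.degrees(np.arctan2(m[1,0],m[0,0])),s['position'])
save('top','t3',(90,170,240,300),5)
save('side','s3',(120,80,280,210),5)
a,b=[cv2.imread(f'pics/{n}.png') for n in('t3','s3')]
cv2.imwrite('pics/c3.png',np.hstack([cv2.resize(a,(400,347)),cv2.resize(b,(400,325))[:347].copy() if 0 else cv2.resize(b,(400,347))]))
```

```text
top (0.6485, 0.0768, 112, 82, 1.5)
top (0.6514, -0.0313, 112, 83, 1.1)
top (0.6542, -0.1337, 112, 83, 1.4)
side (0.6539, -0.1346, 112, 82, 1.6)
side (0.6515, -0.0321, 113, 83, 1.1)
side (0.6485, 0.0752, 113, 83, 1.6)
side (1.2188, 0.244, 1366, 929, 61.4)
[ 6.17439004e-01  3.58353607e-01  1.63750799e+00 -1.82537071e-04
  1.14637935e+00  5.32462760e-01] 94.87309637321835 [0.42383547 0.35792001 0.23252633]
```

View pics/c3.png

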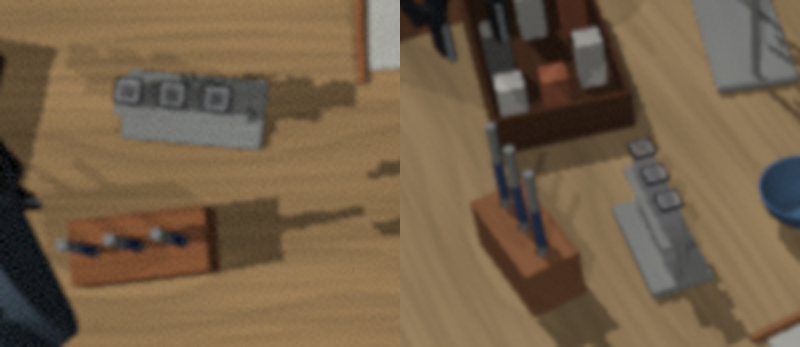

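>>> send_rows([
  [[0.015,0.01,-0.5],[0,0,0]],
  [[0,0,-0.5],[0,0,0]],
  [[0,0,-0.35],[0,0,0]],
  [[0,0,-0.2],[0,0,0]],
  [[0,0,0],[0,0,0]],
])

```text
time_s: 20.9
position: [0.4246, 0.3592, 0.1082]
eef_rot: [-2.124, -2.314, 0.002]
force: [0.0, -0.2, 0.3]
gripper_width: 0.0425
gripper_force: 0.0
```

Run:
```python
from h import *
save('side','s4',(130,70,250,160),6.5)
print(p('side',(.425,.359,.148)),sense()['position'])
```

```text
[155.9 126.9] [0.42503157 0.3596056  0.10922343]
```

View pics/s4.png

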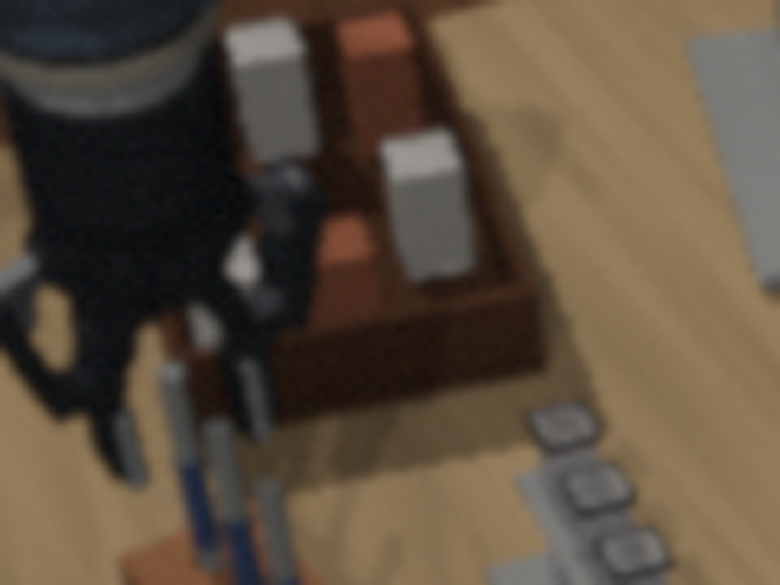

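Burin 1's bare top, at (173,370) in the crop, is between the fingertips at (135,480) and (258,430). Closing.

>>> send_rows([
  [[0,0,0],[0,0,0]],
  [[0,0,0],[0,0,0]],
  [[0,0,0],[0,0,0]],
  [[0,0,0],[0,0,0]],
  [[0,0,0],[0,0,0]],
], gripper=1, squeeze=30)

```text
time_s: 21.58
position: [0.4249, 0.36, 0.1097]
eef_rot: [2.124, 2.315, 0.002]
force: [-0.9, -1.1, 5.4]
gripper_width: 0.009
gripper_force: 30.2
```

>>> send_rows([
  [[0,0,0.15],[0,0,0]],
  [[0,0,0.25],[0,0,0]],
  [[0,0,0.3],[0,0,0]],
  [[0,0,0.3],[0,0,0]],
  [[0,0,0.3],[0,0,0]],
  [[0.2,-0.06,0],[0,0,-0.005]],
  [[0.38,-0.11,0],[0,0,-0.0073]],
  [[0.38,-0.11,0],[0,0,-0.0073]],
  [[0.38,-0.11,0],[0,0,-0.0073]],
  [[0.3,-0.09,0],[0,0,-0.0073]],
  [[0.08,-0.02,0],[0,0,0]],
  [[0,0,0],[0,0,0]],
  [[0,0,0],[0,0,0]],
])

```text
time_s: 23.2
position: [0.5616, 0.32, 0.2127]
eef_rot: [-2.359, -2.075, 0.001]
force: [0.5, -0.5, -0.3]
gripper_width: 0.0092
gripper_force: 29.4
```

Run:
```python
from h import *
s=sense();m=R.from_rotvec(s['eef_rot']).as_matrix();print(np.degrees(np.arctan2(m[1,0],m[0,0])),s['position'],s['gripper_width'])
save('side','s5',(180,70,280,190),5)
save('top','t5',(110,150,220,260),5)
a,b=[cv2.imread(f'pics/{n}.png') for n in('t5','s5')]
cv2.imwrite('pics/c5.png',np.hstack([np.vstack([a,np.zeros((50,550,3),np.uint8)])[:,:300],b]))
cv2.imwrite('pics/c5.png',b)
P=s['position']; print('expected foot px side',p('side',(P[0],P[1],P[2]-.0967)))
```

```text
82.67497410632987 [0.56155102 0.31997205 0.21271741] 0.009210799731239705
expected foot px side [215.3 128.7]
```

View pics/c5.png

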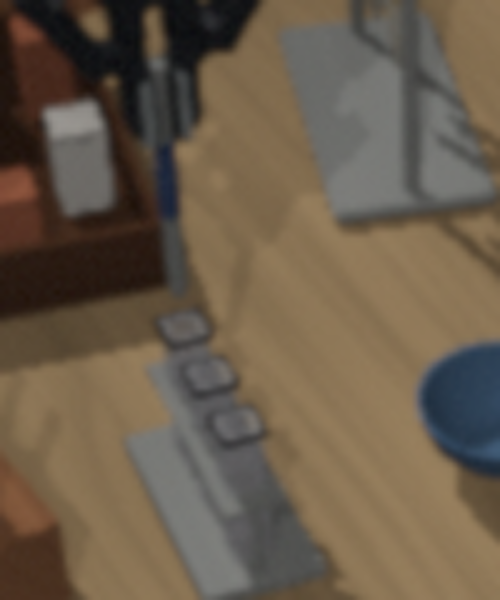

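Run:
```python
from h import *
f=lambda X,Y,z:w('side',180+X/5-.4,70+Y/5-.4,z)
print(f(178,291,.116),[f(*q,.095) for q in((184,327),(208,376),(235,426))])
```

```text
[0.5628 0.3235 0.116 ] [array([0.5628, 0.3205, 0.095 ]), array([0.5568, 0.2803, 0.095 ]), array([0.552 , 0.2404, 0.095 ])]
```

>>> send_rows([
  [[0.006,-0.012,-0.1],[0,0,0]],
  [[0,0,-0.15],[0,0,0]],
  [[0,0,-0.1],[0,0,0]],
  [[0,0,-0.1],[0,0,0]],
  [[0,0,-0.1],[0,0,0]],
  [[0,0,0],[0,0,0]],
])

```text
time_s: 24.05
position: [0.5625, 0.3186, 0.1681]
eef_rot: [-2.36, -2.074, 0.002]
force: [-0.7, -0.1, -0.7]
gripper_width: 0.0091
gripper_force: 29.4
```

>>> send_rows([
  [[0,0,-0.15],[0,0,0]],
  [[0,0,-0.2],[0,0,0]],
  [[0,0,-0.2],[0,0,0]],
  [[0,0,-0.12],[0,0,0]],
  [[0,0,-0.04],[0,0,0]],
  [[0,0,-0.03],[0,0,0]],
  [[0,0,0],[0,0,0]],
])

```text
time_s: 24.92
position: [0.5629, 0.3188, 0.1099]
eef_rot: [2.36, 2.074, 0.001]
force: [-0.0, 0.7, -0.5]
gripper_width: 0.0094
gripper_force: 29.4
```

>>> send_rows([
  [[0,0,-0.02],[0,0,0]],
  [[0,0,-0.02],[0,0,0]],
  [[0,0,0],[0,0,0]],
])

```text
time_s: 25.3
position: [0.5629, 0.3188, 0.1068]
eef_rot: [2.36, 2.074, 0.001]
force: [-0.5, -0.1, 2.3]
gripper_width: 0.0091
gripper_force: 29.8
```

>>> send_rows([
  [[0,0,-0.01],[0,0,0]],
  [[0,0,0],[0,0,0]],
])

```text
time_s: 25.55
position: [0.5632, 0.319, 0.1066]
eef_rot: [2.359, 2.074, 0.002]
force: [-1.3, -0.7, 7.9]
gripper_width: 0.009
gripper_force: 30.5
```

>>> send_rows([
  [[0,0,0],[0,0,0]],
  [[0,0,0],[0,0,0]],
  [[0,0,0],[0,0,0]],
  [[0,0,0.25],[0,0,0]],
  [[0,0,0.5],[0,0,0]],
  [[0,0,0.25],[0,0,0]],
  [[-0.4,0,0],[0,0,0.0086]],
  [[-0.5,0,0],[0,0,0.0086]],
  [[-0.5,0,0],[0,0,0.0086]],
  [[-0.3,0.015,0],[0,0,0.0087]],
  [[0,0,0],[0,0,0]],
  [[0,0,-0.5],[0,0,0]],
  [[0,0,-0.4],[0,0,0]],
  [[0,0,-0.08],[0,0,0]],
  [[0,0,0],[0,0,0]],
], gripper=0.5)

```text
time_s: 27.42
position: [0.4276, 0.3201, 0.108]
eef_rot: [2.122, 2.316, 0.001]
force: [0.5, 0.2, 0.7]
gripper_width: 0.0427
gripper_force: 0.0
```

>>> send_rows([
  [[0,0,0],[0,0,0]],
  [[0,0,0],[0,0,0]],
  [[0,0,0],[0,0,0]],
  [[0,0,0],[0,0,0]],
  [[0,0,0],[0,0,0]],
  [[0,0,0.15],[0,0,0]],
  [[0,0,0.25],[0,0,0]],
  [[0,0,0.3],[0,0,0]],
  [[0,0,0.3],[0,0,0]],
  [[0,0,0.35],[0,0,0]],
  [[0.2,-0.06,0],[0,0,-0.005]],
  [[0.35,-0.11,0],[0,0,-0.0073]],
  [[0.35,-0.11,0],[0,0,-0.0073]],
  [[0.35,-0.11,0],[0,0,-0.0073]],
  [[0.3,-0.09,0],[0,0,-0.0073]],
  [[0.07,-0.02,0],[0,0,0]],
  [[0,0,0],[0,0,0]],
  [[0,0,0],[0,0,0]],
], gripper=1)

```text
time_s: 29.68
position: [0.5556, 0.2802, 0.2151]
eef_rot: [-2.357, -2.077, 0.001]
force: [0.6, 0.1, -0.8]
gripper_width: 0.0088
gripper_force: 29.5
```

Run:
```python
from h import *
s=sense();print(s['position'],s['gripper_width'])
save('side','s6',(180,70,280,190),5)
P=s['position']; print('expected foot crop',(p('side',(P[0],P[1],P[2]-.0955))-[180,70]+.4)*5)
```

```text
[0.55564822 0.28015711 0.21510118] 0.008812378740805253
expected foot crop [202.5 338.5]
```

View pics/s6.png

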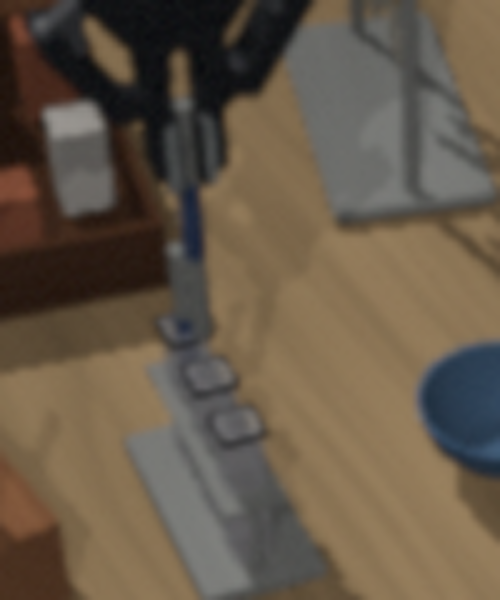

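>>> send_rows([
  [[0.02,-0.005,-0.1],[0,0,0]],
  [[0,0,-0.15],[0,0,0]],
  [[0,0,-0.1],[0,0,0]],
  [[0,0,-0.1],[0,0,0]],
  [[0,0,-0.1],[0,0,0]],
  [[0,0,0],[0,0,0]],
])

```text
time_s: 30.48
position: [0.5577, 0.2794, 0.1705]
eef_rot: [-2.358, -2.076, 0.002]
force: [0.5, 0.1, -1.4]
gripper_width: 0.0092
gripper_force: 29.5
```

>>> send_rows([
  [[0,0,-0.15],[0,0,0]],
  [[0,0,-0.2],[0,0,0]],
  [[0,0,-0.2],[0,0,0]],
  [[0,0,-0.15],[0,0,0]],
  [[0,0,-0.05],[0,0,0]],
  [[0,0,-0.04],[0,0,0]],
  [[0,0,-0.025],[0,0,0]],
  [[0,0,-0.01],[0,0,0]],
  [[0,0,0],[0,0,0]],
])

```text
time_s: 31.6
position: [0.5581, 0.2796, 0.1054]
eef_rot: [2.358, 2.076, 0.001]
force: [-0.0, 0.4, -1.5]
gripper_width: 0.0093
gripper_force: 29.6
```

>>> send_rows([
  [[0,0,-0.015],[0,0,0]],
  [[0,0,-0.015],[0,0,0]],
  [[0,0,0],[0,0,0]],
])

```text
time_s: 31.98
position: [0.5589, 0.28, 0.105]
eef_rot: [2.357, 2.076, 0.004]
force: [-2.7, -0.4, 14.6]
gripper_width: 0.0091
gripper_force: 31.8
```

>>> send_rows([
  [[0,0,0],[0,0,0]],
  [[0,0,0],[0,0,0]],
  [[0,0,0],[0,0,0]],
  [[0,0,0.25],[0,0,0]],
  [[0,0,0.5],[0,0,0]],
  [[0,0,0.27],[0,0,0]],
  [[-0.375,0,0],[0,0,0.0086]],
  [[-0.5,0,0],[0,0,0.0086]],
  [[-0.45,0,0],[0,0,0.0086]],
  [[-0.25,0.01,0],[0,0,0.0087]],
  [[0,0,0],[0,0,0]],
  [[0,0,-0.5],[0,0,0]],
  [[0,0,-0.4],[0,0,0]],
  [[0,0,-0.08],[0,0,0]],
  [[0,0,0],[0,0,0]],
], gripper=0.5)

```text
time_s: 33.85
position: [0.4328, 0.2805, 0.1067]
eef_rot: [2.12, 2.318, 0.001]
force: [-0.4, 0.4, 0.7]
gripper_width: 0.0428
gripper_force: 0.0
```

>>> send_rows([
  [[0,0,0],[0,0,0]],
  [[0,0,0],[0,0,0]],
  [[0,0,0],[0,0,0]],
  [[0,0,0],[0,0,0]],
  [[0,0,0],[0,0,0]],
  [[0,0,0.15],[0,0,0]],
  [[0,0,0.25],[0,0,0]],
  [[0,0,0.3],[0,0,0]],
  [[0,0,0.3],[0,0,0]],
  [[0,0,0.35],[0,0,0]],
  [[0.2,-0.06,0],[0,0,-0.005]],
  [[0.32,-0.11,0],[0,0,-0.0073]],
  [[0.32,-0.11,0],[0,0,-0.0073]],
  [[0.32,-0.11,0],[0,0,-0.0073]],
  [[0.29,-0.09,0],[0,0,-0.0073]],
  [[0.07,-0.026,0],[0,0,0]],
  [[0,0,0],[0,0,0]],
  [[0,0,0],[0,0,0]],
], gripper=1)

```text
time_s: 36.1
position: [0.5529, 0.24, 0.2139]
eef_rot: [-2.355, -2.079, 0.001]
force: [0.3, -0.8, -0.7]
gripper_width: 0.0092
gripper_force: 29.3
```

Run:
```python
from h import *
s=sense();print(s['position'],s['gripper_width'])
```

```text
[0.55289037 0.24001877 0.2138562 ] 0.009161284625806865
```

>>> send_rows([
  [[0,0,-0.1],[0,0,0]],
  [[0,0,-0.15],[0,0,0]],
  [[0,0,-0.1],[0,0,0]],
  [[0,0,-0.1],[0,0,0]],
  [[0,0,-0.1],[0,0,0]],
  [[0,0,0],[0,0,0]],
])

```text
time_s: 36.85
position: [0.5532, 0.2397, 0.1693]
eef_rot: [-2.356, -2.078, 0.002]
force: [-0.1, -0.7, 0.7]
gripper_width: 0.0092
gripper_force: 29.3
```

>>> send_rows([
  [[0,0,-0.15],[0,0,0]],
  [[0,0,-0.2],[0,0,0]],
  [[0,0,-0.2],[0,0,0]],
  [[0,0,-0.15],[0,0,0]],
  [[0,0,-0.05],[0,0,0]],
  [[0,0,-0.04],[0,0,0]],
  [[0,0,-0.025],[0,0,0]],
  [[0,0,-0.015],[0,0,0]],
  [[0,0,-0.005],[0,0,0]],
  [[0,0,0],[0,0,0]],
])

```text
time_s: 38.1
position: [0.5539, 0.24, 0.104]
eef_rot: [2.355, 2.078, 0.002]
force: [-0.4, -0.4, 5.1]
gripper_width: 0.009
gripper_force: 30.1
```

>>> send_rows([
  [[0,0,-0.015],[0,0,0]],
  [[0,0,0],[0,0,0]],
])

```text
time_s: 38.35
position: [0.5543, 0.2402, 0.1038]
eef_rot: [2.355, 2.078, 0.004]
force: [-2.7, -0.8, 13.7]
gripper_width: 0.0092
gripper_force: 31.4
```

>>> send_rows([
  [[0,0,0],[0,0,0]],
  [[0,0,0],[0,0,0]],
  [[0,0,0],[0,0,0]],
  [[0,0,0.25],[0,0,0]],
  [[0,0,0.5],[0,0,0]],
  [[0,0,0.5],[0,0,0]],
  [[-0.2,-0.4,0.1],[0,0,0]],
], gripper=0.3)

```text
time_s: 39.22
position: [0.5388, 0.2088, 0.2125]
eef_rot: [2.353, 2.079, 0.007]
force: [-0.4, -1.0, 0.1]
gripper_width: 0.0598
gripper_force: 0.0
```

Run:
```python
from h import *
a=read_camera('top');b=read_camera('side')
r=lambda i,f:cv2.resize(i,None,fx=f,fy=f,interpolation=cv2.INTER_CUBIC)
A=r(a[160:200,365:425],6.5);B=r(b[292:362,360:402],8)
E=r(b[110:190,190:260],4.8)
C=np.zeros((600,800,3),np.uint8)
C[:A.shape[0],:A.shape[1]]=A;C[:B.shape[0],400:400+B.shape[1]]=B;C[262:262+min(E.shape[0],338),:E.shape[1]]=E[:338]
cv2.imwrite('pics/c6.png',C[:,:,::-1])
```

```text
(no output)
```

View pics/c6.png

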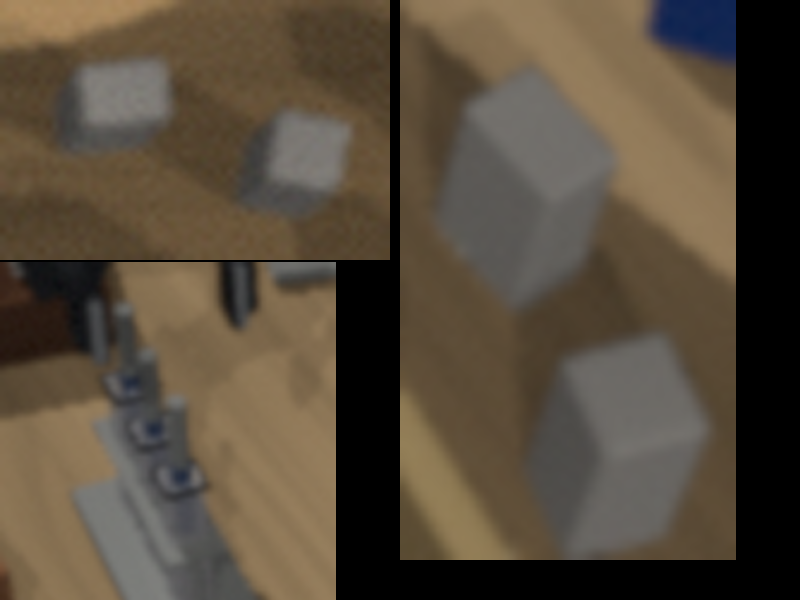

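Run:
```python
from h import *
T=lambda q:w('top',365+q[0]/6.5-.42,160+q[1]/6.5-.42,.06)
S=lambda q:w('side',360+(q[0]-400)/8-.44,292+q[1]/8-.44,.06)
def rep(P):
    P=np.array(P)[:,:2];(cx,cy),(a,b),th=cv2.minAreaRect((P*1000).astype(np.float32));print(P.mean(0).round(4),round(a),round(b),round(th,1))
rep([T(q) for q in((80,65),(167,60),(170,122),(80,128))])
rep([S(q) for q in((465,103),(535,65),(616,158),(548,203))])
rep([T(q) for q in((283,110),(352,122),(335,192),(268,183))])
rep([S(q) for q in((562,357),(665,335),(708,427),(605,457))])
s=sense();m=R.from_rotvec(s['eef_rot']).as_matrix();print(s['joint_pos'],np.degrees(np.arctan2(m[1,0],m[0,0])),s['position'])
```

```text
[ 0.6254 -0.272 ] 24 35 1.7
[ 0.6252 -0.2735] 22 33 1.1
[ 0.6012 -0.3402] 26 30 75.1
[ 0.6009 -0.3409] 26 26 74.2
[ 2.85931427e-01  4.16752845e-01  1.60706626e+00 -4.46542649e-04
  1.11683644e+00  4.12085073e-01] 82.7831376629149 [0.53696568 0.20621808 0.21117806]
```

>>> send_rows([
  [[0.123,-0.665,0],[0,0,0.0026]],
  [[0.123,-0.665,0],[0,0,0.0027]],
  [[0.123,-0.665,0],[0,0,0.0027]],
  [[0.123,-0.665,0],[0,0,0.0027]],
  [[0.123,-0.665,0],[0,0,0.0027]],
  [[0.123,-0.665,0],[0,0,0.0027]],
  [[0.123,-0.665,0],[0,0,0.0027]],
  [[0.123,-0.665,0],[0,0,0.0027]],
  [[0.12,-0.67,0],[0,0,0.0025]],
  [[0,0,-0.5],[0,0,0]],
  [[0,0,-0.5],[0,0,0]],
  [[0,0,-0.3],[0,0,0]],
  [[0,0,0],[0,0,0]],
  [[0,0,0],[0,0,0]],
])

```text
time_s: 41.08
position: [0.6265, -0.2715, 0.107]
eef_rot: [2.192, 2.249, 0.001]
force: [0.5, 0.1, -0.1]
gripper_width: 0.0597
gripper_force: 0.0
```

Run:
```python
from h import *
s=sense();m=R.from_rotvec(s['eef_rot']).as_matrix();print(s['joint_pos'],np.degrees(np.arctan2(m[1,0],m[0,0])),s['position'])
save('side','s7',(250,150,510,345),3)
```

```text
[-4.77032810e-01  7.20011529e-01  1.37150899e+00  3.05691315e-05
  1.04873018e+00 -5.03003271e-01] 91.4871041951954 [ 0.62650767 -0.27145604  0.10703667]
```

View pics/s7.png

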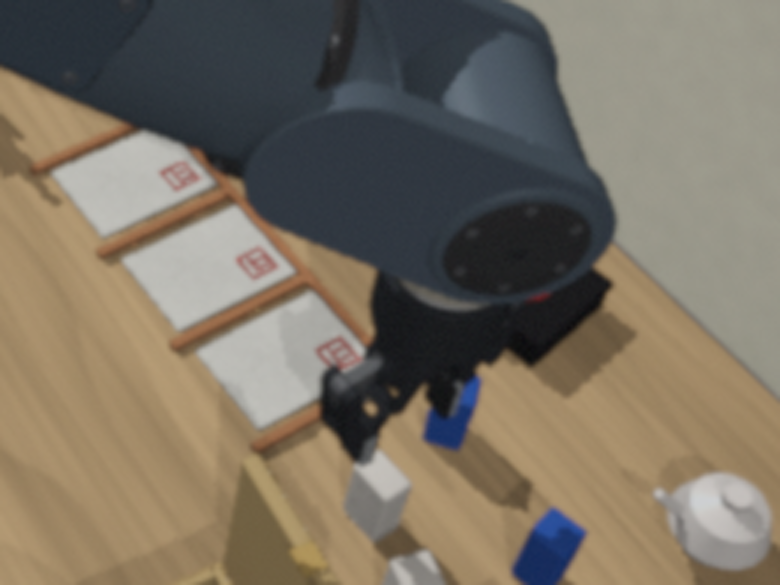

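>>> send_rows([
  [[-0.015,-0.015,-0.4],[0,0,0]],
  [[0,0,-0.4],[0,0,0]],
  [[0,0,-0.17],[0,0,0]],
  [[0,0,0],[0,0,0]],
])

```text
time_s: 41.62
position: [0.6248, -0.2726, 0.0287]
eef_rot: [-2.192, -2.25, 0.0]
force: [0.3, 0.6, 0.4]
gripper_width: 0.0594
gripper_force: 0.0
```

>>> send_rows([
  [[0,0,0],[0,0,0]],
  [[0,0,0],[0,0,0]],
  [[0,0,0],[0,0,0]],
  [[0,0,0],[0,0,0]],
  [[0,0,0],[0,0,0]],
], gripper=1, squeeze=40)

```text
time_s: 42.25
position: [0.6253, -0.2729, 0.0298]
eef_rot: [2.191, 2.249, 0.001]
force: [0.2, 0.5, 6.0]
gripper_width: 0.0233
gripper_force: 39.9
```

>>> send_rows([
  [[0,0,0.2],[0,0,0]],
  [[0,0,0.45],[0,0,0]],
  [[0,0,0.6],[0,0,0]],
  [[0,0,0.6],[0,0,0]],
  [[0,0,0.6],[0,0,0]],
  [[0,0,0.4],[0,0,0]],
  [[-0.225,-0.0375,0],[0,0,-0.0031]],
  [[-0.5,-0.09,0],[0,0,-0.004]],
  [[-0.5,-0.09,0],[0,0,-0.004]],
  [[-0.5,-0.09,0],[0,0,-0.004]],
  [[-0.5,-0.09,0],[0,0,-0.004]],
  [[-0.4,-0.06,0],[0,0,0]],
  [[0,0,0],[0,0,0]],
  [[0,0,-0.4],[0,0,0]],
  [[0,0,-0.5],[0,0,0]],
  [[0,0,-0.4],[0,0,0]],
  [[0,0,0],[0,0,0]],
  [[0,0,0],[0,0,0]],
])

```text
time_s: 44.5
position: [0.4155, -0.3096, 0.1539]
eef_rot: [2.322, 2.113, 0.0]
force: [-0.5, -0.3, -1.5]
gripper_width: 0.0238
gripper_force: 39.6
```

Run:
```python
from h import *
s=sense();m=R.from_rotvec(s['eef_rot']).as_matrix();print(np.degrees(np.arctan2(m[1,0],m[0,0])),s['position'],s['gripper_width'])
save('side','s8',(230,230,420,420),3.1)
```

```text
84.62088023799582 [ 0.415525   -0.30957815  0.15390397] 0.02378863115670338
```

View pics/s8.png

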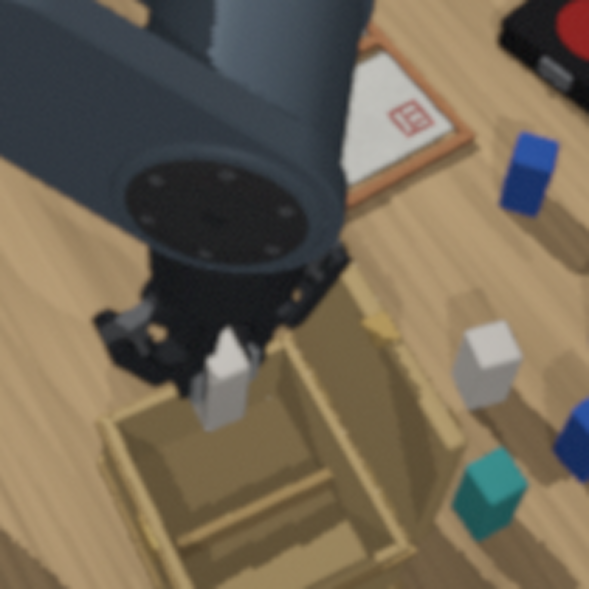

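>>> send_rows([
  [[0,0,-0.2],[0,0,0]],
  [[0,0,-0.3],[0,0,0]],
  [[0,0,-0.3],[0,0,0]],
  [[0,0,-0.2],[0,0,0]],
  [[0,0,0],[0,0,0]],
])

```text
time_s: 45.18
position: [0.4143, -0.3088, 0.0715]
eef_rot: [-2.322, -2.113, 0.0]
force: [0.1, -0.1, -1.4]
gripper_width: 0.0238
gripper_force: 39.7
```

Forces are clear; continuing down to the floor.

>>> send_rows([
  [[0,0,-0.15],[0,0,0]],
  [[0,0,-0.15],[0,0,0]],
  [[0,0,-0.08],[0,0,0]],
  [[0,0,-0.04],[0,0,0]],
  [[0,0,0],[0,0,0]],
  [[0,0,0],[0,0,0]],
])

```text
time_s: 45.92
position: [0.4148, -0.3093, 0.039]
eef_rot: [2.323, 2.114, 0.0]
force: [0.3, 0.4, -0.2]
gripper_width: 0.0233
gripper_force: 39.7
```

>>> send_rows([
  [[0,0,-0.02],[0,0,0]],
  [[0,0,-0.018],[0,0,0]],
  [[0,0,0],[0,0,0]],
])

```text
time_s: 46.3
position: [0.4147, -0.3092, 0.0358]
eef_rot: [2.324, 2.114, -0.0]
force: [0.7, 0.6, -0.4]
gripper_width: 0.0236
gripper_force: 39.8
```

>>> send_rows([
  [[0,0,-0.012],[0,0,0]],
  [[0,0,0],[0,0,0]],
])

```text
time_s: 46.55
position: [0.4147, -0.3092, 0.0357]
eef_rot: [2.323, 2.114, -0.0]
force: [-3.1, 2.5, 13.9]
gripper_width: 0.0232
gripper_force: 41.7
```

Seal B is on the floor. Open a little and rise straight up over the lid.

>>> send_rows([
  [[0,0,0.006],[0,0,0]],
  [[0,0,0],[0,0,0]],
  [[0,0,0],[0,0,0]],
  [[0,0,0.2],[0,0,0]],
  [[0,0,0.4],[0,0,0]],
  [[0,0,0.6],[0,0,0]],
  [[0,0,0.6],[0,0,0]],
  [[0,0,0.6],[0,0,0]],
  [[0,0,0.1],[0,0,0]],
  [[0,0,0],[0,0,0]],
], gripper=0.55)

```text
time_s: 47.8
position: [0.4145, -0.3091, 0.2356]
eef_rot: [2.323, 2.114, 0.0]
force: [-1.0, 0.8, -0.7]
gripper_width: 0.0385
gripper_force: 0.0
```

Run:
```python
from h import *
s=sense();m=R.from_rotvec(s['eef_rot']).as_matrix();print(np.degrees(np.arctan2(m[1,0],m[0,0])),s['position'],s['gripper_width'])
def blobs(cam,pred):
    im=read_camera(cam);hsv=cv2.cvtColor(im,cv2.COLOR_RGB2HSV)
    m=((hsv[:,:,1]<45)&(hsv[:,:,2]>95)).astype(np.uint8)
    n,l,st,c=cv2.connectedComponentsWithStats(m)
    for k in range(1,n):
        if st[k,4]>25 and np.hypot(*(c[k]-pred))<45: print(cam,st[k],c[k].round(1))
    print('pred',pred)
for c in('top','side'):
    blobs(c,p(c,(.601,-.3405,.045))); blobs(c,p(c,(.4147,-.3092,.045)))
```

```text
84.60423384439892 [ 0.41450559 -0.30905013  0.23564967] 0.038491461895887535
top [402 177  17  16 197] [409.8 184.6]
pred [411.  184.2]
top [396 254   6   8  33] [398.1 257. ]
pred [402.9 260.2]
side [376 334  22  28 450] [386.5 347.2]
pred [387.4 344.3]
side [287 363  19  33 471] [295.8 378.8]
pred [295.6 377.8]
```

>>> send_rows([
  [[0.2,-0.033,0.1],[0,0,-0.0037]],
  [[0.43,-0.07,0],[0,0,-0.0046]],
  [[0.5,-0.08,0],[0,0,-0.0046]],
  [[0.5,-0.09,0],[0,0,-0.0046]],
  [[0.5,-0.08,0],[0,0,-0.0046]],
  [[0.2,-0.04,0],[0,0,-0.0046]],
  [[0,0,-0.4],[0,0,0]],
  [[0,0,-0.6],[0,0,0]],
  [[0,0,-0.6],[0,0,0]],
  [[0,0,0],[0,0,0]],
  [[0,0,0],[0,0,0]],
], gripper=0.3)

```text
time_s: 49.38
position: [0.6017, -0.3411, 0.1168]
eef_rot: [2.491, 1.911, 0.001]
force: [-0.7, 0.1, 0.5]
gripper_width: 0.0599
gripper_force: 0.0
```

>>> send_rows([
  [[0,0,-0.3],[0,0,0]],
  [[0,0,-0.3],[0,0,0]],
  [[0,0,0],[0,0,0]],
])

```text
time_s: 49.75
position: [0.6011, -0.3407, 0.0679]
eef_rot: [-2.492, -1.912, 0.0]
force: [0.4, -0.0, 0.1]
gripper_width: 0.0598
gripper_force: 0.0
```

>>> send_rows([
  [[0,0,-0.2],[0,0,0]],
  [[0,0,-0.2],[0,0,0]],
  [[0,0,-0.1],[0,0,0]],
  [[0,0,0],[0,0,0]],
])

```text
time_s: 50.25
position: [0.6007, -0.3404, 0.0265]
eef_rot: [-2.492, -1.912, 0.001]
force: [-0.2, -0.8, -0.2]
gripper_width: 0.0599
gripper_force: 0.0
```

>>> send_rows([
  [[0,0,0.03],[0,0,0]],
  [[0,0,0],[0,0,0]],
  [[0,0,0],[0,0,0]],
  [[0,0,0],[0,0,0]],
  [[0,0,0],[0,0,0]],
  [[0,0,0],[0,0,0]],
], gripper=1, squeeze=40)

```text
time_s: 51.0
position: [0.6016, -0.3409, 0.0307]
eef_rot: [2.491, 1.911, 0.001]
force: [-0.6, 0.1, 5.6]
gripper_width: 0.0275
gripper_force: 40.4
```

>>> send_rows([
  [[0,0,0.2],[0,0,0]],
  [[0,0,0.45],[0,0,0]],
  [[0,0,0.6],[0,0,0]],
  [[0,0,0.6],[0,0,0]],
  [[0,0,0.6],[0,0,0]],
  [[0,0,0.35],[0,0,0]],
  [[-0.209,-0.0425,0],[0,0,0.0047]],
  [[-0.5,-0.09,0],[0,0,0.0055]],
  [[-0.5,-0.09,0],[0,0,0.0055]],
  [[-0.5,-0.09,0],[0,0,0.0055]],
  [[-0.5,-0.09,0],[0,0,0.0055]],
  [[-0.2,-0.04,0],[0,0,0]],
  [[0,0,0],[0,0,0]],
  [[0,0,-0.4],[0,0,0]],
  [[0,0,-0.5],[0,0,0]],
  [[0,0,-0.4],[0,0,0]],
  [[0,0,0],[0,0,0]],
  [[0,0,0],[0,0,0]],
])

```text
time_s: 53.25
position: [0.4094, -0.3764, 0.151]
eef_rot: [2.322, 2.114, 0.0]
force: [0.3, 0.2, -0.7]
gripper_width: 0.0277
gripper_force: 39.7
```

>>> send_rows([
  [[0,0,-0.2],[0,0,0]],
  [[0,0,-0.3],[0,0,0]],
  [[0,0,-0.3],[0,0,0]],
  [[0,0,-0.2],[0,0,0]],
  [[0,0,0],[0,0,0]],
])

```text
time_s: 53.88
position: [0.408, -0.3757, 0.0689]
eef_rot: [-2.322, -2.113, 0.0]
force: [-0.7, -0.6, -1.4]
gripper_width: 0.0275
gripper_force: 39.8
```

>>> send_rows([
  [[0,0,-0.15],[0,0,0]],
  [[0,0,-0.15],[0,0,0]],
  [[0,0,-0.06],[0,0,0]],
  [[0,0,-0.03],[0,0,0]],
  [[0,0,0],[0,0,0]],
  [[0,0,0],[0,0,0]],
])

```text
time_s: 54.62
position: [0.4085, -0.3761, 0.0388]
eef_rot: [2.323, 2.114, 0.0]
force: [0.4, -0.1, -0.9]
gripper_width: 0.0275
gripper_force: 39.8
```

>>> send_rows([
  [[0,0,-0.015],[0,0,0]],
  [[0,0,-0.013],[0,0,0]],
  [[0,0,-0.006],[0,0,0]],
  [[0,0,0],[0,0,0]],
])

```text
time_s: 55.12
position: [0.4084, -0.3761, 0.0367]
eef_rot: [2.323, 2.114, -0.0]
force: [-2.7, 1.0, 11.1]
gripper_width: 0.0272
gripper_force: 41.5
```

>>> send_rows([
  [[0,0,0.005],[0,0,0]],
  [[0,0,0],[0,0,0]],
  [[0,0,0],[0,0,0]],
  [[0,0,0.2],[0,0,0]],
  [[0,0,0.4],[0,0,0]],
  [[0,0,0.6],[0,0,0]],
  [[0,0,0.6],[0,0,0]],
  [[0,0,0.6],[0,0,0]],
  [[0,0,0.5],[0,0,0]],
  [[0,0,0],[0,0,0]],
], gripper=0.53)

```text
time_s: 56.38
position: [0.4091, -0.3768, 0.2723]
eef_rot: [2.319, 2.11, 0.0]
force: [-0.2, 0.1, 0.7]
gripper_width: 0.0402
gripper_force: 0.0
```

>>> send_rows([
  [[0.4,0.06,0],[0,0,0]],
  [[0.5,0.08,0],[0,0,0]],
  [[0.5,0.08,0],[0,0,0]],
  [[0.245,0.044,0],[0,0,0]],
  [[0,0,0],[0,0,0]],
  [[0,0,-0.3],[0,0,0]],
  [[0,0,-0.4],[0,0,0]],
  [[0,0,-0.4],[0,0,0]],
  [[0,0,-0.2],[0,0,0]],
  [[0,0,0],[0,0,0]],
], gripper=1)

```text
time_s: 57.62
position: [0.5392, -0.3549, 0.1637]
eef_rot: [-2.323, -2.113, 0.001]
force: [0.5, 0.1, 0.4]
gripper_width: 0.0004
gripper_force: 0.0
```

Run:
```python
from h import *
def blobs(cam,pred):
    im=read_camera(cam);hsv=cv2.cvtColor(im,cv2.COLOR_RGB2HSV)
    m=((hsv[:,:,1]<45)&(hsv[:,:,2]>95)).astype(np.uint8)
    n,l,st,c=cv2.connectedComponentsWithStats(m)
    for k in range(1,n):
        if st[k,4]>15 and np.hypot(*(c[k]-pred))<30: print(cam,st[k],c[k].round(1))
    print('pred',pred)
for c in('top','side'):
    blobs(c,p(c,(.4084,-.3761,.045))); blobs(c,p(c,(.4147,-.3092,.045)))
s=sense();print(s['position'],s['force'])
```

```text
pred [430.8 262.1]
pred [402.9 260.2]
side [302 397  22  23 393] [312.5 409.7]
pred [312.7 411.8]
side [287 363  19  33 470] [295.8 378.8]
pred [295.6 377.8]
[ 0.54029394 -0.35529272  0.1655618 ] [-0.14466299 -0.69381279  0.06143066]
```

>>> send_rows([
  [[-0.15,0.014,0],[0,0,0]],
  [[-0.15,0.014,0],[0,0,0]],
  [[-0.13,0.012,0],[0,0,0]],
  [[-0.13,0.012,0],[0,0,0]],
  [[-0.13,0.012,0.02],[0,0,0]],
  [[-0.1,0.009,-0.02],[0,0,0]],
  [[-0.1,0.009,-0.03],[0,0,0]],
  [[-0.1,0.009,-0.04],[0,0,0]],
])

```text
time_s: 58.82
position: [0.4602, -0.3476, 0.1584]
eef_rot: [2.323, 2.114, -0.0]
force: [0.7, 0.5, 1.7]
gripper_width: 0.0001
gripper_force: 0.6
```

>>> send_rows([
  [[-0.13,0.012,-0.07],[0,0,0]],
  [[-0.13,0.012,-0.085],[0,0,0]],
  [[-0.12,0.011,-0.1],[0,0,0]],
  [[-0.12,0.011,-0.12],[0,0,0]],
  [[-0.08,0.007,-0.13],[0,0,0]],
  [[-0.08,0.007,-0.13],[0,0,0]],
])

```text
time_s: 59.58
position: [0.4075, -0.3427, 0.1069]
eef_rot: [-2.324, -2.114, -0.0]
force: [0.8, -0.1, 1.1]
gripper_width: 0.0004
gripper_force: 0.4
```

>>> send_rows([
  [[-0.06,0.005,-0.1],[0,0,0]],
  [[-0.06,0.005,-0.08],[0,0,0]],
  [[-0.03,0.003,-0.05],[0,0,0]],
  [[0,0,-0.03],[0,0,0]],
  [[0,0,0],[0,0,0]],
])

```text
time_s: 60.2
position: [0.396, -0.3418, 0.0869]
eef_rot: [-2.324, -2.114, 0.0]
force: [-0.2, 0.4, 1.0]
gripper_width: 0.0003
gripper_force: 0.0
```

>>> send_rows([
  [[0,0,-0.02],[0,0,0]],
  [[0,0,-0.015],[0,0,0]],
  [[0,0,-0.01],[0,0,0]],
  [[0,0,0],[0,0,0]],
])

```text
time_s: 60.7
position: [0.3961, -0.3419, 0.0844]
eef_rot: [2.323, 2.114, -0.0]
force: [-3.5, 2.7, 14.1]
gripper_width: -0.0001
gripper_force: 6.9
```

>>> send_rows([
  [[0,0,-0.005],[0,0,0]],
  [[0,0,0],[0,0,0]],
  [[0,0,0.1],[0,0,0]],
  [[0,0,0.5],[0,0,0]],
  [[0,0,0.6],[0,0,0]],
  [[-0.1,0.4,0.4],[0,0,0]],
  [[-0.1,0.5,0],[0,0,0]],
  [[-0.1,0.5,0],[0,0,0]],
  [[-0.1,0.5,0],[0,0,0]],
  [[0,0,0],[0,0,0]],
  [[0,0,0],[0,0,0]],
])

```text
time_s: 62.08
position: [0.3643, -0.1903, 0.2113]
eef_rot: [2.322, 2.114, 0.0]
force: [1.2, -0.6, -0.5]
gripper_width: -0.0
gripper_force: 0.0
```

Run:
```python
from h import *
from cards import cards
for c in('top','side'):
  for o in cards(c): print(c,o)
# lid: yellow mask extent near chest in top view
im=read_camera('top').astype(int); old=np.load('pics/top_last.npy').astype(int)
c,y,x=np.array([.424,-.344]),np.array([.094,.9956]),np.array([.9956,-.094])
def row(img,a,z): # colour along lid line at chest-x a
    out=[]
    for b in(-.045,0,.045):
        q=c+a*x+b*y; u,v=np.round(p('top',(*q,z))).astype(int); out.append(img[v,u].tolist())
    return out
for a in(-.072,-.055,-.03,0,.03,.055,.07): print(a,row(im,a,.0845))
for n,P in dict(L=(-.062,.07),R=(-.062,-.07)).items(): print(n,p('top',(*(c+P[0]*x+P[1]*y),.0845)))
# bowl blue centroid before/after
for k,i in(('old',old),('new',im)):
    h=cv2.cvtColor(i.astype(np.uint8),cv2.COLOR_RGB2HSV);m=(h[:,:,0]>95)&(h[:,:,0]<125)&(h[:,:,1]>120);m[:,:140]=0;m[:,215:]=0
    print(k,np.argwhere(m[:180]).mean(0),m[:180].sum())
```

```text
top (0.6487, 0.0767, 112, 82, 1.2)
top (0.6513, -0.0309, 112, 82, 1.3)
top (0.6542, -0.1335, 112, 83, 1.3)
side (0.6541, -0.1345, 113, 85, 1.3)
side (0.6514, -0.0321, 113, 85, 1.2)
side (0.6487, 0.0751, 113, 85, 1.3)
side (1.2119, 0.4355, 1558, 1081, 39.3)
-0.072 [[147, 119, 84], [27, 33, 40], [62, 71, 82]]
-0.055 [[96, 80, 50], [37, 45, 55], [49, 61, 71]]
-0.03 [[100, 83, 53], [44, 42, 39], [42, 52, 59]]
0 [[99, 82, 50], [155, 127, 81], [146, 122, 81]]
0.03 [[101, 85, 52], [156, 128, 82], [157, 131, 86]]
0.055 [[147, 120, 73], [158, 135, 86], [157, 133, 86]]
0.07 [[114, 89, 63], [75, 61, 42], [125, 100, 66]]
L [390.1 279.4]
R [450.5 283.5]
old [148.63647343 173.79227053] 828
new [148.57365269 174.01197605] 835
```

```bash
python3 -c "
from station import *
print(close_job())"
```

```text
the job is handed in; nothing more can be done
None
```

I handed the job in at about 62 s of the 210 s allowed: all three cards are in their own bays against the back strip, all three burins stand on the bottom of their own tubes, and both seals stand in the chest, one per well, with its lid pressed fully shut. The grinding bowl has not moved. While being dragged, the first card probably brushed the second and turned it a few degrees, before that one was put away.

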